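# Unbolt the flask carrier, load it, close its bar and bolt it

### The arm

A 6-joint arm with a two-finger parallel gripper is mounted at the origin on the work surface. World frame = base frame: x ahead of the robot, y to its left, z up, the work surface at z = 0. Lengths are in m, angles in rad, forces in N, time in s.
With the tool pointing down it reaches from about 0.35 to 0.975 m from the base axis. Payload 4.9 kg.
Tool frame: the origin (TCP) lies at the very end of the fingers, on their centre line; the grasp point (between the pads) lies 19 mm behind it; z points along the fingers, y is the line along which they close (so a half turn about z gives the same grasp; the last joint's range is limited). The gripper opens to 85 mm and grips with 20 to 120 N. Pads are 22 mm wide; open, the fingers measure 114 mm over their backs; the gripper's body (76 mm by 85 mm) begins 54 mm behind the grasp point. The pads swing forward as they close: fully open they stand 13 mm farther back than shut.
Start: joints at [-1.462, 0.053, 1.613, -0, 1.476, -0.119], TCP at [0.141, -0.609, 0.231] pointing down, gripper open.
Joint ranges: [-3.01, 3.01], [-1.01, 2.22], [0.06, 2.58], [-1.02, 4.17], [0.09, 2.62], [-3.14, 3.14]. Speed limits (rad/s): [2.57, 2.57, 3.14, 3.14, 3.14, 3.14].

### API

Orientations are given as a rotation vector (axis times angle).
In Python, from workcell import env gives the robot as it stands.
- The arm moves only by the shell command python3 -m pendant 'ROWS' [OPENING]. ROWS is JSON, a list of rows, each a list of 6 numbers: the shift along the tool's x, y, z in cm, then the turn, a rotation vector about the tool's x, y, z in rad. In form: [[dx, dy, dz, wx, wy, wz], ...]. A call has 1 to 20 rows; each row is the pose to reach, as a shift and turn from the pose commanded when the call began, along the tool's axes at that moment; what a row does not reach only later rows make up. A row lasts 1/12 s, in which the tool goes at most 41.7 mm and 7.16 degrees, less where a joint would pass 70% of its speed; a pose out of reach is approached as far as the arm can. A call with a gripper value outside its range is refused whole. OPENING is the opening, from -1 (shut) to 1 (fully open), set as the call begins (- or left out, the last holds). The fingers move at their own pace and stop on an object; the grip force is fixed at half the most. Time passes only in rows, so rows that repeat a pose let the fingers close. It gives the time, the measured TCP pose, the force, the opening and the grip force at its end, in the units of the state.
- env.get_state(): the state, without advancing time (a new reading comes with each control period).
- env.grab_frame(name): name is "scene" or "top" or "wrist"; returns a dict with "color" (480x640x3 uint8, red, green, blue), "camera_matrix" (3x3 intrinsics, pixels), "origin" and "orientation" of the camera in the world; the wrist camera has in their place "tool_from_camera" (4x4, takes a point from camera to tool coordinates, whose origin is the TCP and whose axes are the flange's). Camera axes: x right, y down, z forward; pixel columns grow to the right and rows downward; lengths in m; the calibration is good to about 2 mm. A picture is of the moment at which its call begins: read the wrist's pose just before it. There is no depth.
- env.sign_off(): hands the job in; it is judged then, once.
Trained networks look in the newest picture that a camera, given by its name, has taken for a name from the list of things; names that differ only in an ending like _2 or _b are one class to them, and where a whole thing is asked for, a point or a joint stands for the part that bears it (a point fixed in the world has none). Each returns a list of dicts, best first, with "score" (0 to 1); they miss things now and then, are a little off and sometimes report something else, mostly with a low value. They report only what shows in the picture. A call takes as long as a camera call. They do not tell look-alikes from the thing itself.
- env.look_for(camera, query): "rect" ([centre column, centre row, width, height] as shares, 0 to 1, of the picture: columns of its width, rows of its height, round what is visible of it).
- env.regions_of(camera, query): "mask" (480x640 bool, what is visible of it) and "rect" ([centre column, centre row, width, height] as shares, 0 to 1, of the picture: columns of its width, rows of its height, round what is visible of it).
The state is a dict: "time_s": time; "joint_positions": joint angles; "joint_velocities": joint speeds; "joint_torque": joint torques, N m; "position": TCP position; "ee_rot": TCP orientation; "ft_force": force on the tool from outside, world axes, zero at the start; "ft_torque": the same for the moment, N m; "gripper_width": opening from 0.0 (shut) to 1.0 (fully open); "grip_force": force on a finger pad.
Only numpy, scipy, OpenCV 4.12 (cv2) and the standard library are available. Lean on these libraries where they do the work, as an engineer would, in place of code of your own. Each camera call takes 0.05 s, during which the arm holds its last target. There are 200 camera calls.

### The job

Pack all the stoppered round flasks on the bench for transport. Draw the white carrier's bolt fully back and swing its hold-down bar up and well open, past upright; then lower the flasks gently, upright, one to a compartment, right down to the floor, without dropping them in or pressing them hard against the carrier. When all are in, swing the hold-down bar over until it lies fully down on its catch, and only then slide the barrel bolt fully home into its keeper over the bar's end. Leave the other things on the bench where they are.

Things in the scene. Friction and masses are not known exactly. Their poses are not given: they have to be found in the camera images.
- flask1: Round flat-bottomed clear glass flask with a dark stopper, 98 mm tall, standing on the bench. Ball-shaped body 60 mm in diameter, 59 mm high, on a thick flat base 48 mm across; neck 25 mm in diameter from 58 to 88 mm up; stopper 29 mm in diameter from 88 to 98 mm up. 0.1 to 0.2 kg. Origin: centre of the underside, z up. Two to four flasks are present; absent ones read None (so does a held one).
- flask2: Another flask just like flask1.
- flask3: Another flask just like flask1.
- flask4: Another flask just like flask1.
- carrier: White plastic carrier, fixed to the bench: open-topped box 157 mm square, walls 66 mm high and 5 mm thick, floor 6 mm thick, a cross of 5 mm dividers 56 mm high making 2 x 2 compartments, each 71 mm square. Origin: centre of the underside, z up. Outside its +y wall stands the bar's hinge bracket, 128 mm high; outside its -y wall the catch post and the bolt's track.
- catch (a point): Top of the steel catch post on which the closed bar's stem rests, 108 mm above the bench, in the carrier's frame at x = 0, y = -98 mm; axes as the carrier's.
- keeper (a point): Mouth of the bolt's keeper loop, in the carrier's frame at x = -18, y = -98, z = 128 mm; the loop is 24 mm long. The bolt's guide loops stand in line at carrier x = 22 to 40 mm and 132 to 148 mm. Loops are 28 mm wide (y), tops 140 mm above the bench.
- cell0 (a point): Centre of the floor (its upper face) of the carrier's compartment on the -x, -y side; axes as the carrier's.
- cell1 (a point): Centre of the floor (its upper face) of the carrier's compartment on the +x, -y side; axes as the carrier's.
- cell2 (a point): Centre of the floor (its upper face) of the carrier's compartment on the -x, +y side; axes as the carrier's.
- cell3 (a point): Centre of the floor (its upper face) of the carrier's compartment on the +x, +y side; axes as the carrier's.
- bar (a joint): Aluminium hold-down bar, swinging in an upright plane about a hinge along the carrier's x axis. 0 = closed: level, pointing to the carrier's -y side above the stoppers, its stem on the catch post; grows as it opens: 1.57 upright, beyond that leaning outward (stop 2.2). Starts closed; opened past about 1.8 it is clear of the compartments. The stiff hinge (0.25 N m) keeps it wherever it is left.
- bar_ball (a point): Centre of the black ball, 26 mm in diameter, on the bar's free end, 230 mm from the hinge axis. From it a stem (16 mm wide along carrier x, 9 mm thick) runs 80 mm to the bar's plate (90 mm wide, 110 mm long), so the ball can be pinched from above by its carrier-x sides at every angle of the bar.
- bar_hinge (a point): Point on the bar's hinge axis, in the bar's middle: in the carrier's frame x = 0, y = 90 mm, z = 114 mm.
- bolt (a joint): The barrel bolt, a dark steel rod 13 mm in diameter, 128 mm above the bench. 0 = fully withdrawn; grows as it slides along the carrier's -x direction, over the closed bar's stem and into the keeper; fully home at its stop, 0.060 m. It clears the bar's stem below 0.015. Starts at 0.045 to 0.06. It takes about 1.5 N to slide and stays where it is left.
- bolt_knob (a point): Point on the axis of the bolt's upright round knob (16 mm in diameter, rising 42 mm above the rod's centre line), 10 mm below its top, 160 mm above the bench. In the carrier's frame at x = 110 mm minus the bolt's travel, y = -98 mm.
- pot: Bystander: small low white pot among the flasks, 44 mm in diameter, 20 mm high; leave it. Origin: centre of the underside.
- conical: Bystander: conical glass flask, base 80 mm, 120 mm high; leave it. Origin: centre of the underside.
- media: Bystander: clear bottle with white cap, 70 mm in diameter, 170 mm high; leave it. Origin: centre of the underside.
- dishes: Bystander: stack of three round dishes, 88 mm in diameter, 42 mm high; leave it. Origin: centre of the underside.
- jar: Bystander: amber jar with black cap, 60 mm in diameter, 70 mm high; leave it. Origin: centre of the underside.
Not all that is in view belongs to the job. What is shaped like the flask3 but red is not meant. What is shaped like the flask4 but green is not meant.

How it is judged:
On the way, in this order (a step that is already met when the one before it is completed fails the run):
1. the bolt is drawn fully back, the bar still closed (value of joint bolt below 0.01 m and value of joint bar below 0.05 rad), for 0.2 s.
2. the hold-down bar stands open, past upright (value of joint bar above 1.57 rad), for 0.2 s.
3. every flask stands released on the floor of a carrier compartment, the bar still open and the bolt still back (x of flask1 in the frame of carrier between -0.075 and 0.075 m and y of flask1 in the frame of carrier between -0.075 and 0.075 m and z of each of flask1, flask2, flask3, flask4 in the frame of carrier below 0.016 m and angle between each of flask1, flask2, flask3, flask4's own z axis and vertical below 0.25 rad and linear speed of each of flask1, flask2, flask3, flask4 below 0.03 m/s and contact force between the fingers and flask1 below 0.1 N and x of flask2 in the frame of carrier between -0.075 and 0.075 m and y of flask2 in the frame of carrier between -0.075 and 0.075 m and contact force between the fingers and flask2 below 0.1 N and x of flask3 in the frame of carrier between -0.075 and 0.075 m and y of flask3 in the frame of carrier between -0.075 and 0.075 m and contact force between the fingers and flask3 below 0.1 N and x of flask4 in the frame of carrier between -0.075 and 0.075 m and y of flask4 in the frame of carrier between -0.075 and 0.075 m and contact force between the fingers and flask4 below 0.1 N and value of joint bar above 0.3 rad and value of joint bolt below 0.03 m), for 0.2 s.
4. the hold-down bar lies fully down on its catch, the bolt still back (value of joint bar below 0.05 rad and value of joint bolt below 0.03 m), for 0.2 s.
5. the bolt is fully home in its keeper over the closed bar (value of joint bolt above 0.054 m and value of joint bar below 0.05 rad), for 0.2 s.
At the end, for the whole second after the job is handed in: Every flask present stands on the floor of a carrier compartment (base within 10 mm of the floor, tilted less than 0.25 rad), released and at rest; the bar is closed to within 0.05 rad; the bolt is within 6 mm of its stop (all of step 5 and x of flask1 in the frame of carrier between -0.075 and 0.075 m and y of flask1 in the frame of carrier between -0.075 and 0.075 m and z of each of flask1, flask2, flask3, flask4 in the frame of carrier below 0.016 m and angle between each of flask1, flask2, flask3, flask4's own z axis and vertical below 0.25 rad and linear speed of each of flask1, flask2, flask3, flask4 below 0.03 m/s and contact force between the fingers and flask1 below 0.1 N and x of flask2 in the frame of carrier between -0.075 and 0.075 m and y of flask2 in the frame of carrier between -0.075 and 0.075 m and contact force between the fingers and flask2 below 0.1 N and x of flask3 in the frame of carrier between -0.075 and 0.075 m and y of flask3 in the frame of carrier between -0.075 and 0.075 m and contact force between the fingers and flask3 below 0.1 N and x of flask4 in the frame of carrier between -0.075 and 0.075 m and y of flask4 in the frame of carrier between -0.075 and 0.075 m and contact force between the fingers and flask4 below 0.1 N); the robot touches nothing.
It fails at once if a flask over the carrier is let go with its base more than 24 mm above the compartment floor ((x of flask1 in the frame of carrier between -0.078 and 0.078 m and y of flask1 in the frame of carrier between -0.078 and 0.078 m and z of flask1 in the frame of carrier between 0.03 and 0.3 m and contact force between the fingers and flask1 below 0.05 N) or (x of flask2 in the frame of carrier between -0.078 and 0.078 m and y of flask2 in the frame of carrier between -0.078 and 0.078 m and z of flask2 in the frame of carrier between 0.03 and 0.3 m and contact force between the fingers and flask2 below 0.05 N) or (x of flask3 in the frame of carrier between -0.078 and 0.078 m and y of flask3 in the frame of carrier between -0.078 and 0.078 m and z of flask3 in the frame of carrier between 0.03 and 0.3 m and contact force between the fingers and flask3 below 0.05 N) or (x of flask4 in the frame of carrier between -0.078 and 0.078 m and y of flask4 in the frame of carrier between -0.078 and 0.078 m and z of flask4 in the frame of carrier between 0.03 and 0.3 m and contact force between the fingers and flask4 below 0.05 N)).
It fails at once if a held flask is pressed against the carrier with more than 20 N ((contact force between flask1 and carrier above 20 N and contact force between the fingers and flask1 above 1 N) or (contact force between flask2 and carrier above 20 N and contact force between the fingers and flask2 above 1 N) or (contact force between flask3 and carrier above 20 N and contact force between the fingers and flask3 above 1 N) or (contact force between flask4 and carrier above 20 N and contact force between the fingers and flask4 above 1 N)).
It fails at once if another thing on the bench is moved more than 50 mm or knocked over ((distance of pot from where it was at the start of the episode above 0.05 m or angle between pot's own z axis and vertical above 0.5 rad) or (distance of conical from where it was at the start of the episode above 0.05 m or angle between conical's own z axis and vertical above 0.5 rad) or (distance of media from where it was at the start of the episode above 0.05 m or angle between media's own z axis and vertical above 0.5 rad) or (distance of dishes from where it was at the start of the episode above 0.05 m or angle between dishes's own z axis and vertical above 0.5 rad) or (distance of jar from where it was at the start of the episode above 0.05 m or angle between jar's own z axis and vertical above 0.5 rad)).
Of flask1, flask2, flask3, flask4 only 2 to 4 are there at a start; the rules pass over those that are not, and their reading is None.
At some moment in a run one of flask1, flask2, flask3, flask4 may be knocked a few centimetres aside while the robot is not near it.
It also fails if it takes over 210 s, if anything falls off the work surface, if the arm or the gripper's body presses on something with over 40 N, if the wrist force passes 120 N, or if a joint passes its speed limit or range.

## Working session

There is one attempt and no reset: what is moved stays moved. The work goes in short steps, Python scripts to look and compute and a shell command to move; the robot and the scene stay as the last step left them, time stands still between calls to the robot, and variables do not carry over. Pictures are saved under pics/ and viewed, at most 16 in all, crops included, and the job is handed in when it is done.

```bash
mkdir -p pics; ls
python3 - <<'E'
from workcell import env
import cv2
s=env.get_state();print(s['time_s'],s['position'],s['ee_rot'])
for n in("scene","top"):
    f=env.grab_frame(n);cv2.imwrite(f"pics/{n}0.png",f["color"][...,::-1]);print(n,f["camera_matrix"],f["origin"],f["orientation"])
    for q in("flask1","carrier","bar_ball","bolt_knob","pot","conical","media","dishes","jar"):
        print(q,[(round(d["score"],2),[round(a*b,1) for a,b in zip(d["rect"],(640,480,640,480))]) for d in env.look_for(n,q)[:7]])
E
```

```text
pics
0.0 [ 0.14109015 -0.60822805  0.23006175] [-3.11919519e+00 -3.56832225e-01 -5.05940693e-05]
scene [[601.33466889   0.         320.87328424]
 [  0.         601.33466889 233.95216091]
 [  0.           0.           1.        ]] [ 1.25574378 -0.66136677  1.2067183 ] [-2.2546067  -0.94103971  0.36430371]
flask1 [(0.94, [218.2, 356.4, 32.5, 36.9]), (0.86, [174.0, 387.4, 28.3, 34.6]), (0.82, [223.0, 273.6, 22.6, 39.8]), (0.82, [170.6, 306.0, 22.8, 38.9]), (0.69, [161.7, 272.5, 26.1, 35.1])]
carrier [(0.91, [339.2, 232.1, 84.0, 113.5]), (0.64, [333.6, 212.1, 58.5, 66.9]), (0.42, [220.6, 318.7, 17.6, 19.8])]
bar_ball [(0.72, [335.3, 214.1, 57.8, 65.8])]
bolt_knob [(0.69, [338.6, 233.3, 50.9, 24.6])]
pot [(0.7, [219.4, 317.8, 22.2, 23.7])]
conical [(0.88, [321.0, 354.4, 34.9, 47.6])]
media [(0.76, [428.9, 238.9, 33.6, 65.7]), (0.23, [339.5, 230.6, 85.2, 109.2])]
dishes [(0.61, [383.9, 153.4, 34.7, 32.9])]
jar [(0.78, [447.4, 195.6, 24.5, 28.2]), (0.16, [334.0, 214.3, 58.4, 61.0])]
top [[455.11989445   0.         321.76870846]
 [  0.         455.11989445 235.24245756]
 [  0.           0.  
[... 221 characters left out ...]
.4, 289.1, 36.9, 31.7]), (0.64, [446.1, 281.3, 24.9, 17.8]), (0.57, [389.6, 275.9, 20.2, 22.9])]
carrier [(0.61, [392.4, 276.5, 18.6, 19.2]), (0.59, [283.8, 229.8, 94.8, 96.2])]
bar_ball [(0.66, [285.9, 242.7, 88.2, 40.5])]
bolt_knob [(0.73, [307.8, 212.1, 16.3, 51.3]), (0.69, [418.4, 248.2, 19.7, 18.7]), (0.5, [284.0, 228.6, 96.0, 101.2])]
pot [(0.57, [418.8, 247.3, 17.7, 16.8]), (0.41, [287.2, 227.8, 89.7, 89.8]), (0.28, [449.0, 278.7, 25.5, 18.5])]
conical [(0.83, [384.6, 164.4, 24.4, 32.8]), (0.38, [285.6, 228.1, 96.3, 97.3])]
media [(0.58, [243.4, 166.0, 25.4, 30.5])]
dishes [(0.88, [168.4, 289.6, 41.1, 34.5]), (0.44, [284.4, 230.0, 95.8, 98.5])]
jar [(0.66, [177.1, 199.4, 30.4, 22.4])]
```

Run:
```python
import cv2
a=cv2.imread("pics/scene0.png");b=cv2.imread("pics/top0.png")
cv2.imwrite("pics/s1.png",cv2.resize(a[150:410,140:470],None,fx=2.3,fy=2.3,interpolation=cv2.INTER_CUBIC))
cv2.imwrite("pics/t1.png",cv2.resize(b[140:340,150:510],None,fx=2.2,fy=2.2,interpolation=cv2.INTER_CUBIC))
```

```text
(no output)
```

View pics/s1.png

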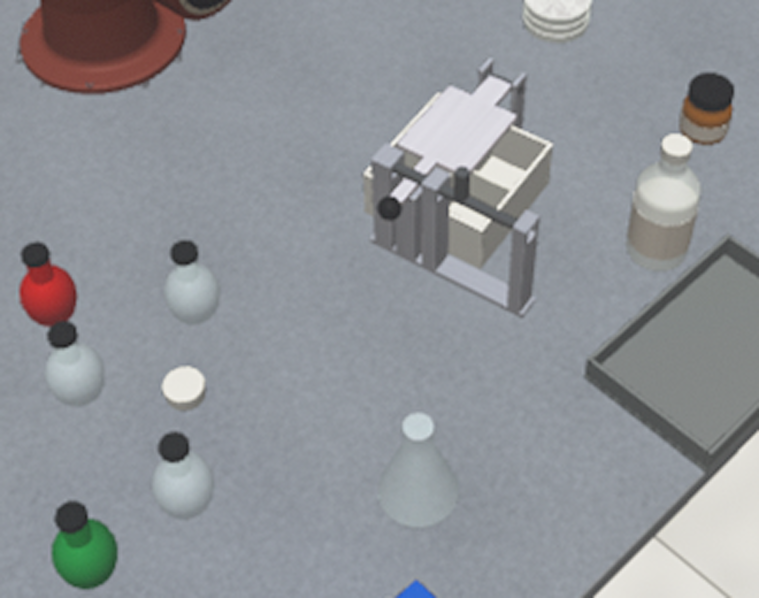

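View pics/t1.png

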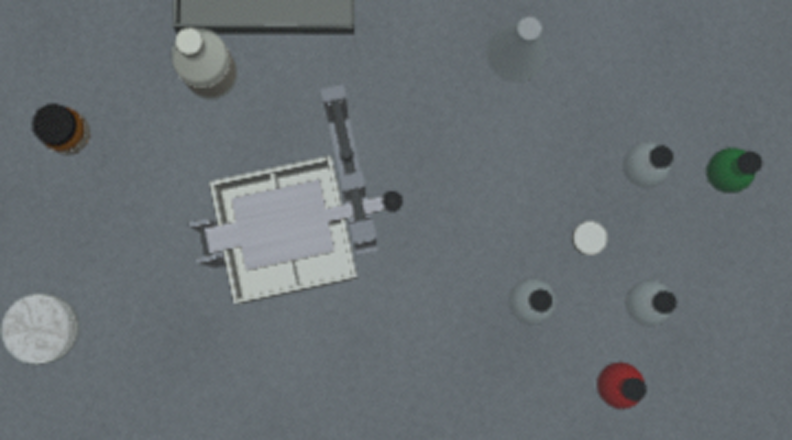

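The scene crop shows three clear flasks, at full-frame pixels (222,274), (172,306) and (217,356). The red one at (160,275) and the green one at (175,388) are look-alikes. In the top view the clear stoppers are at about (450,211), (395,276) and (452,277), with the carrier at about (284,230). The pot stands among the flasks.

```bash
cat > h.py <<'E'
import numpy as np, cv2
from scipy.spatial.transform import Rotation as R
from scipy.optimize import least_squares
from workcell import env
CAM={}
def cam(n,K,o,r): CAM[n]=(np.array(K),np.array(o),R.from_rotvec(r).as_matrix())
cam("scene",[[601.3347,0,320.8733],[0,601.3347,233.9522],[0,0,1]],[1.25574378,-0.66136677,1.2067183],[-2.2546067,-0.94103971,0.36430371])
cam("top",[[455.1199,0,321.7687],[0,455.1199,235.2425],[0,0,1]],[0.41306656,0.01033763,1.32210891],[-2.17301061,2.16512164,-0.11561272])
def proj(n,P):
    K,o,M=CAM[n]; c=(np.atleast_2d(P)-o)@M; c=c@K.T; return c[:,:2]/c[:,2:]
def ray(n,px,z):
    K,o,M=CAM[n]; d=M@np.linalg.solve(K,[px[0],px[1],1]); return o+d*(z-o[2])/d[2]
def c2w(p,c): # carrier (x,y,yaw)
    p=np.atleast_2d(p); return p@R.from_euler('z',c[2]).as_matrix().T+[c[0],c[1],0]
def totool(target,state=None):
    """world point -> shift in tool axes cm, from measured TCP"""
    s=state or env.get_state(); M=R.from_rotvec(s['ee_rot']).as_matrix()
    return np.round(100*M.T@(np.array(target)-s['position']),2)
E
python3 - <<'E'
from h import *
t=lambda u,v:(u/2.2+150,v/2.2+140)
s=lambda u,v:(u/2.3+140,v/2.3+150)
for p,q in (((660,157),(174,446)),((540,300),(184,252)),((664,302),(62,334)),((633,389),(36,254)),((749,162),(72,516))):
    print(ray("top",t(*p),.098)[:2],ray("scene",s(*q),.096)[:2])
for nm,u in (("pot",t(591,238)),("con",t(529,28))):print(nm,ray("top",u,.02 if nm=="pot" else .12))
print("media",ray("top",t(189,41),.17),"jar",ray("top",t(54,127),.07),"dishes",ray("top",t(39,328),.042))
w=.0785
obs=[("top",t(210,183)),("top",t(330,158)),("top",t(356,276)),("top",t(234,302)),("top",t(393,202)),("scene",s(389,208)),("scene",s(553,146))]
C=[(w,w,.066),(w,-w,.066),(-w,-w,.066),(-w,w,.066),(0,-.14,.114),(0,-.14,.114),(w,w,.066)]
f=lambda c:np.concatenate([(proj(n,c2w(P,c))[0]-px) for (n,px),P in zip(obs,C)])
best=min((least_squares(f,[.45,.1,y]) for y in (0,1.5,3,-1.5)),key=lambda r:r.cost)
c=best.x;print("carrier",c,np.round(best.fun.reshape(-1,2),1))
k=ray("scene",s(461,172),.170);print("knob top in carrier",(R.from_euler('z',-c[2]).apply(k-[c[0],c[1],0])))
k=ray("top",t(342,140),.170);print("knob?",(R.from_euler('z',-c[2]).apply(k-[c[0],c[1],0])))
for nm,P in dict(ball=(0,-.14,.114),knob55=(.055,-.098,.16),hinge=(0,.09,.114),c0=(-.038,-.038,.006),c1=(.038,-.038,.006),c2=(-.038,.038,.006),c3=(.038,.038,.006)).items():print(nm,c2w(P,c)[0],np.round(proj("top",c2w(P,c))[0]*2.2-[330,308]))
M=R.from_rotvec(env.get_state()['ee_rot']).as_matrix();print(M)
E
```

```text
[ 0.60760827 -0.3411021 ] [ 0.60998211 -0.34410322]
[ 0.43089573 -0.19026323] [ 0.43234643 -0.19243782]
[ 0.42900327 -0.3413721 ] [ 0.43031922 -0.34364979]
[ 0.32425308 -0.30117293] [ 0.32608516 -0.30339211]
[ 0.60178769 -0.45107462] [ 0.60313689 -0.45354015]
pot [ 0.51282396 -0.27067093  0.02      ]
con [ 0.76403204 -0.17755671  0.12      ]
media [0.73204693 0.2308013  0.17      ] jar [0.64748969 0.41834428 0.07      ] dishes [0.39407799 0.43689125 0.042     ]
carrier [0.51959638 0.12707308 0.2119977 ] [[-0.1 -0.9]
 [ 0.6 -1.1]
 [ 0.3  0.4]
 [-0.2  0.4]
 [-0.3 -0.2]
 [-0.4 -0.2]
 [-0.3 -1.2]]
knob top in carrier [ 0.06380027 -0.09958429  0.17      ]
knob? [ 0.07677544 -0.0954861   0.17      ]
ball [ 0.54905424 -0.00979268  0.114     ] [392. 202.]
knob55 [0.59398557 0.04283978 0.16      ] [348. 159.]
hinge [0.50065918 0.2150582  0.114     ] [206. 241.]
c0 [0.49044281 0.08192809 0.006     ] [321. 255.]
c1 [0.56474136 0.0979195  0.006     ] [310. 199.]
c2 [0.4744514  0.15622665 0.006     ] [264. 267.]
c3 [0.54874995 0.17221806 0.006     ] [253. 210.]
[[ 9.74159380e-01  2.25861689e-01 -3.13360456e-06]
 [ 2.25861689e-01 -9.74159379e-01 -5.11126274e-05]
 [-1.45970147e-05  4.90840842e-05 -9.99999999e-01]]
```

Two cameras agree on the carrier pose, at (0.520, 0.127) with yaw 0.212 and residuals of about 1 px. The flasks agree to within 3 mm. I'll move above the knob now, with tool x along carrier +y and the jaws along carrier x.

```bash
python3 -m pendant '[[58.8,-53.2,-2,0,0,-1.555],[58.8,-53.2,-2,0,0,-1.555],[58.8,-53.2,-2,0,0,-1.555],[58.8,-53.2,-2,0,0,-1.555],[58.8,-53.2,-2,0,0,-1.555],[58.8,-53.2,-2,0,0,-1.555],[58.8,-53.2,-2,0,0,-1.555],[58.8,-53.2,-2,0,0,-1.555],[58.8,-53.2,-2,0,0,-1.555],[58.8,-53.2,-2,0,0,-1.555],[58.8,-53.2,-2,0,0,-1.555],[58.8,-53.2,-2,0,0,-1.555],[58.8,-53.2,-2,0,0,-1.555],[58.8,-53.2,-2,0,0,-1.555],[58.8,-53.2,-2,0,0,-1.555],[58.8,-53.2,-2,0,0,-1.555],[58.8,-53.2,-2,0,0,-1.555],[58.8,-53.2,-2,0,0,-1.555],[58.8,-53.2,-2,0,0,-1.555],[58.8,-53.2,-2,0,0,-1.555]]' 0.3
cat >> h.py <<'E'
CAR=np.array([.5196,.1271,.2120])
def see(tag):
    s=env.get_state(); f=env.grab_frame("wrist"); cv2.imwrite(f"pics/{tag}.png",f["color"][...,::-1])
    T=np.eye(4);T[:3,:3]=R.from_rotvec(s['ee_rot']).as_matrix();T[:3,3]=s['position'];T=T@f["tool_from_camera"]
    CAM["wrist"]=(f["camera_matrix"],T[:3,3],T[:3,:3]); return s
def tocar(p,c=None):
    c=CAR if c is None else c
    return R.from_euler('z',-c[2]).apply(np.array(p)-[c[0],c[1],0])
def tip():
    s=env.get_state(); M=R.from_rotvec(s['ee_rot']).as_matrix()
    print('t',round(s['time_s'],2),'tcp car mm',np.round(1000*tocar(s['position']),1),'w',np.round(s['position'],4),'yaw err',round(np.arctan2(M[1,0],M[0,0])-CAR[2]-np.pi/2,4),'tilt',np.round(M[:2,2],3),'f',np.round(s['ft_force'],1),'gw',round(s['gripper_width'],3),'gf',round(s['grip_force'],1))
E
python3 - <<'E'
from h import *
tip()
see("w1")
for nm,P in dict(ball=(0,-.14,.114),knob55top=(.055,-.098,.17),knob65top=(.065,-.098,.17),l1=(.022,-.098,.14),l2=(.040,-.098,.14)).items(): print(nm,proj("wrist",c2w(P,CAR)))
E
```

```text
time_s: 2.67
position: [0.5962, 0.0475, 0.251]
ee_rot: [-1.966, -2.449, -0.004]
ft_force: [-1.5, 0.3, -0.2]
gripper_width: 0.647
grip_force: 0.0
t 2.67 tcp car mm [ 58.1 -93.9 251. ] w [0.5962 0.0475 0.251 ] yaw err 0.0058 tilt [0.001 0.002] f [-1.5  0.3 -0.2] gw 0.647 gf 0.0
ball [[236.68640904 292.33127991]]
knob55top [[311.60132969 259.99017146]]
knob65top [[329.1048377  260.10481397]]
l1 [[260.64425988 246.05795883]]
l2 [[288.70531148 246.24394847]]
```

View pics/w1.png

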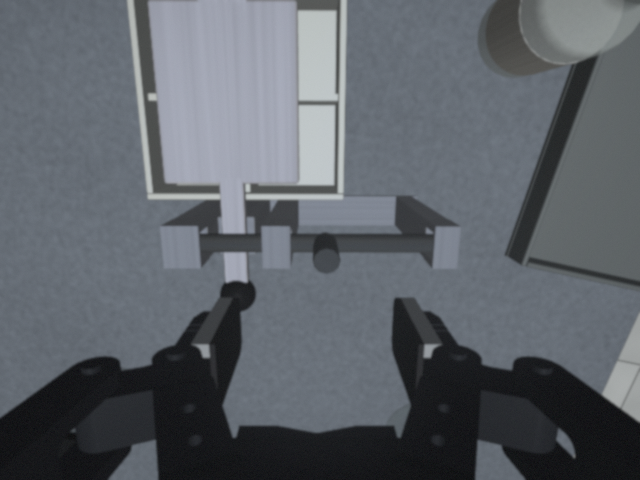

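Knob top is at pixel (326,261), so carrier x is about 63 mm and the travel about 47 mm. The ball at (238,292) and the loops match the model. Descending onto the knob and gripping it.

```bash
python3 -m pendant '[[-0.4,0.5,4,0,0,0],[-0.4,0.5,7,0,0,0],[-0.4,0.5,9,0,0,0],[-0.4,0.5,10.4,0,0,0],[-0.4,0.5,10.4,0,0,0],[-0.4,0.5,10.4,0,0,0]]' >/dev/null; python3 -m pendant '[[0,0,0,0,0,0],[0,0,0,0,0,0],[0,0,0,0,0,0],[0,0,0,0,0,0],[0,0,0,0,0,0],[0,0,0,0,0,0],[0,0,0,0,0,0],[0,0,0,0,0,0]]' -1 >/dev/null; python3 -c "from h import *;tip()"
```

```text
t 3.88 tcp car mm [  61.  -103.   149.7] w [0.6009 0.0392 0.1497] yaw err 0.0001 tilt [ 0.004 -0.   ] f [-0.6 -0.6  5.9] gw 0.16 gf 58.7
```

```bash
python3 -m pendant '[[0,1,0,0,0,0],[0,2,0,0,0,0],[0,3,0,0,0,0],[0,4,0,0,0,0],[0,4.5,0,0,0,0],[0,4.8,0,0,0,0],[0,5.0,0,0,0,0],[0,5.0,0,0,0,0],[0,5.0,0,0,0,0],[0,5.0,0,0,0,0]]'; python3 -c "from h import *;tip()"
```

```text
time_s: 4.72
position: [0.65, 0.05, 0.1497]
ee_rot: [1.972, 2.442, 0.004]
ft_force: [0.3, -0.1, 5.6]
gripper_width: 0.158
grip_force: 58.8
t 4.72 tcp car mm [ 111.2 -102.8  149.7] w [0.65   0.05   0.1497] yaw err 0.0001 tilt [0.004 0.   ] f [ 0.3 -0.1  5.6] gw 0.158 gf 58.8
```

```bash
python3 -m pendant '[[0,0.2,0,0,0,0],[0,0.3,0,0,0,0],[0,0.4,0,0,0,0],[0,0.4,0,0,0,0],[0,0.4,0,0,0,0]]' >/dev/null; python3 -c "from h import *;tip()"
```

```text
t 5.13 tcp car mm [ 111.6 -102.8  149.6] w [0.6504 0.05   0.1496] yaw err 0.0004 tilt [-0.006 -0.002] f [-13.5  -2.7  13.1] gw 0.162 gf 59.8
```

The bolt is against its stop. Releasing, rising, and going over the ball.

```bash
python3 -m pendant '[[0,-0.4,0,0,0,0],[0,-0.4,0,0,0,0],[0,-0.4,0,0,0,0],[0,-0.4,-2,0,0,0],[0,-0.4,-5,0,0,0],[0,-0.4,-9,0,0,0],[-1.8,-4,-9,0,0,0],[-3.7,-8,-9,0,0,0],[-3.7,-11.0,-9,0,0,0],[-3.7,-11.0,-9,0,0,0],[-3.7,-11.0,-9,0,0,0],[-3.7,-11.0,-9,0,0,0]]' 0.3 >/dev/null
python3 - <<'E'
from h import *
tip();see("w2")
for nm,P in dict(ball=(0,-.14,.114),knob110top=(.110,-.098,.17)).items(): print(nm,proj("wrist",c2w(P,CAR)))
g=cv2.imread("pics/w2.png");print([(round(d["score"],2),[round(a*b,1) for a,b in zip(d["rect"],(640,480,640,480))]) for q in("bar_ball","bolt_knob") for d in env.look_for("wrist",q)[:2]])
E
```

```text
t 6.13 tcp car mm [   4.2 -139.6  237.4] w [ 0.553  -0.0085  0.2374] yaw err -0.0001 tilt [0.001 0.   ] f [-0.2 -0.4 -0.1] gw 0.65 gf 0.0
ball [[310.77286412 235.82789061]]
knob110top [[524.65521359 182.0155681 ]]
[(0.95, [312.1, 127.9, 155.3, 255.8]), (0.42, [411.0, 128.3, 428.2, 254.7]), (0.78, [502.2, 179.1, 240.0, 35.2]), (0.21, [410.2, 129.3, 427.0, 255.2])]
```

View pics/w2.png

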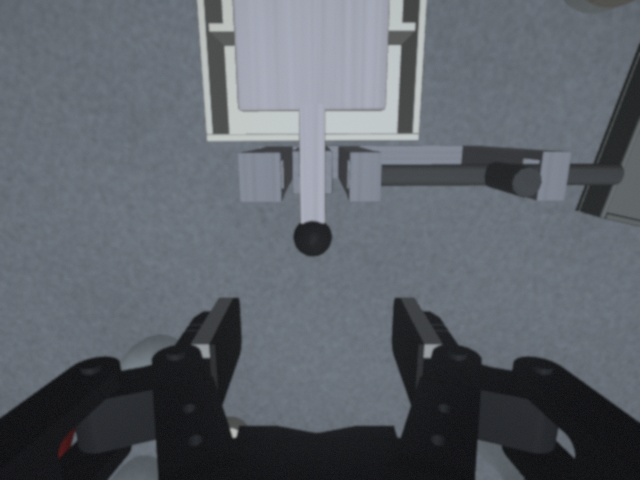

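The ball is at pixel (312,238) and the bolt is clear of the stem. Descending to pinch the ball.

```bash
python3 -m pendant '[[-0.1,-0.3,4,0,0,0],[-0.1,-0.3,7,0,0,0],[-0.1,-0.3,10,0,0,0],[-0.1,-0.3,12.5,0,0,0],[-0.1,-0.3,14,0,0,0],[-0.1,-0.3,14.2,0,0,0],[-0.1,-0.3,14.2,0,0,0],[-0.1,-0.3,14.2,0,0,0]]' >/dev/null; python3 -m pendant '[[0,0,0,0,0,0],[0,0,0,0,0,0],[0,0,0,0,0,0],[0,0,0,0,0,0],[0,0,0,0,0,0],[0,0,0,0,0,0],[0,0,0,0,0,0],[0,0,0,0,0,0]]' -1 >/dev/null
python3 - <<'E'
from h import *
tip()
for a in np.arange(.1,2.11,.1): print(round(a,1),np.round([23*(1-np.cos(a)),-23*np.sin(a)],1),end=' ')
E
```

```text
t 7.62 tcp car mm [   1.7 -141.    97.3] w [ 0.5509 -0.0104  0.0973] yaw err 0.0 tilt [ 0.003 -0.   ] f [-1.4  0.3  4.7] gw 0.269 gf 58.4
0.1 [ 0.1 -2.3] 0.2 [ 0.5 -4.6] 0.3 [ 1.  -6.8] 0.4 [ 1.8 -9. ] 0.5 [  2.8 -11. ] 0.6 [  4. -13.] 0.7 [  5.4 -14.8] 0.8 [  7.  -16.5] 0.9 [  8.7 -18. ] 1.0 [ 10.6 -19.4] 1.1 [ 12.6 -20.5] 1.2 [ 14.7 -21.4] 1.3 [ 16.8 -22.2] 1.4 [ 19.1 -22.7] 1.5 [ 21.4 -22.9] 1.6 [ 23.7 -23. ] 1.7 [ 26.  -22.8] 1.8 [ 28.2 -22.4] 1.9 [ 30.4 -21.8] 2.0 [ 32.6 -20.9] 2.1 [ 34.6 -19.9]
```

```bash
python3 -m pendant '[[0.1,0,-2.3,0,0,0],[0.5,0,-4.6,0,0,0],[1,0,-6.8,0,0,0],[1.8,0,-9,0,0,0],[2.8,0,-11,0,0,0],[4,0,-13,0,0,0],[5.4,0,-14.8,0,0,0],[7,0,-16.5,0,0,0],[8.7,0,-18,0,0,0],[10.6,0,-19.4,0,0,0],[10.6,0,-19.4,0,0,0],[10.6,0,-19.4,0,0,0]]' ; python3 -c "from h import *;tip()"
```

```text
time_s: 8.62
position: [0.5269, 0.0974, 0.2864]
ee_rot: [-1.966, -2.444, -0.008]
ft_force: [5.5, 10.1, -11.7]
gripper_width: 0.145
grip_force: 53.2
t 8.62 tcp car mm [  0.9 -30.5 286.4] w [0.5269 0.0974 0.2864] yaw err 0.004 tilt [-0.001  0.007] f [  5.5  10.1 -11.7] gw 0.145 gf 53.2
```

Run:
```python
from h import *
f=env.grab_frame("scene");cv2.imwrite("pics/s2.png",cv2.resize(f["color"][130:290,250:450,::-1],None,fx=3.5,fy=3.5))
```

```text
(no output)
```

View pics/s2.png

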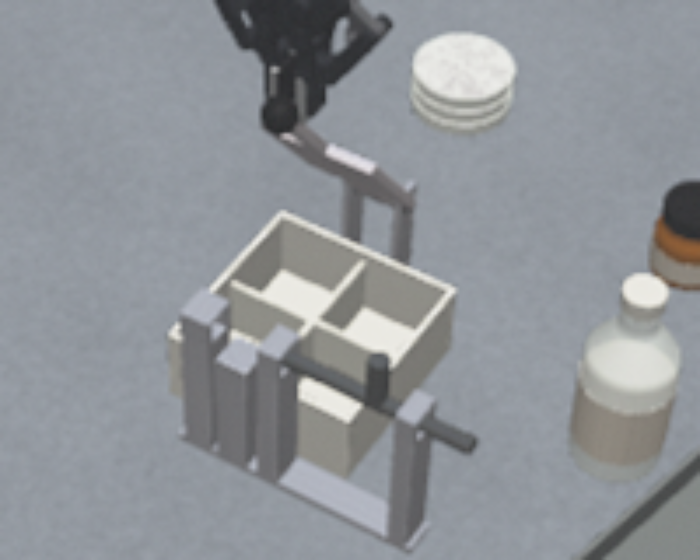

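The fingers have slipped off the ball onto the stem just inside it, at full-frame pixel about (331,163). They still hold it, with the bar at about 1.0 rad. Continuing along the arc.

```bash
python3 -m pendant '[[1,0,-0.6,0,0,0],[2,0,-1.1,0,0,0],[3,0,-1.6,0,0,0],[4.1,0,-2.1,0,0,0],[5.2,0,-2.5,0,0,0],[6.3,0,-2.8,0,0,0],[7.4,0,-3.1,0,0,0],[8.5,0,-3.3,0,0,0],[9.7,0,-3.5,0,0,0],[10.8,0,-3.6,0,0,0],[10.8,0,-3.6,0,0,0],[10.8,0,-3.6,0,0,0]]'  >/dev/null; python3 -c "from h import *;tip()"; python3 -m pendant '[[1.1,0,0,0,0,0],[2.3,0,0,0,0,0],[3.4,0,0,0,0,0],[4.6,0,0.1,0,0,0],[5.7,0,0.4,0,0,0],[6.9,0,0.6,0,0,0],[8,0,0.9,0,0,0],[9.1,0,1.2,0,0,0],[10.2,0,1.6,0,0,0],[11.2,0,2,0,0,0],[12.2,0,2.6,0,0,0],[12.2,0,2.6,0,0,0],[12.2,0,2.6,0,0,0]]'  >/dev/null
python3 - <<'E'
from h import *
tip()
f=env.grab_frame("scene");cv2.imwrite("pics/s3.png",cv2.resize(f["color"][50:290,200:450,::-1],None,fx=2.4,fy=2.4))
E
```

```text
t 9.67 tcp car mm [  0.6  74.  325.2] w [0.5046 0.1996 0.3252] yaw err 0.0012 tilt [-0. -0.] f [0.3 0.7 0.2] gw 0.001 gf 0.0
t 10.75 tcp car mm [  0.4 195.7 298.4] w [0.4788 0.3185 0.2984] yaw err 0.0009 tilt [-0.001 -0.001] f [-0.5 -0.   0.2] gw -0.0 gf 0.0
```

View pics/s3.png

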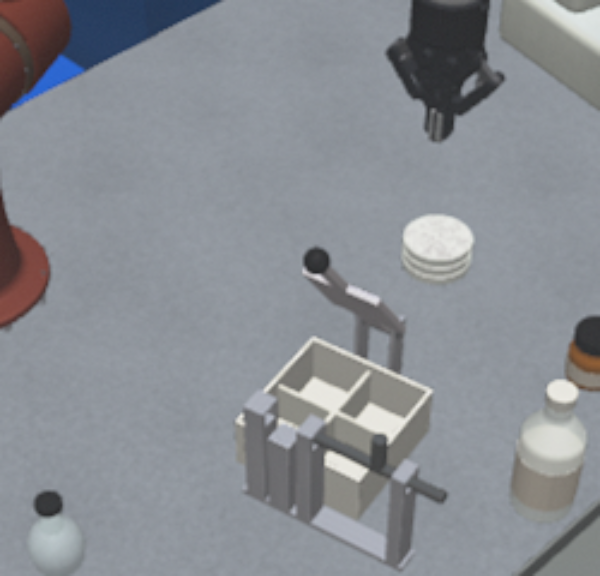

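The fingers slid off the ball and the bar stayed at about 1 rad; nothing else is disturbed. I'll go back over it and push the stem with the closed fingers at constant height.

```bash
python3 -m pendant '[[0,0,-4,0,0,0],[0,0,-7,0,0,0],[-4,0,-7.5,0,0,0],[-8,0,-7.5,0,0,0],[-12,0,-7.5,0,0,0],[-16,0,-7.5,0,0,0],[-20,0,-7.5,0,0,0],[-24,0,-7.5,0,0,0],[-28,0,-7.5,0,0,0],[-31,0,-7.5,0,0,0],[-31,0,-7.5,0,0,0],[-31,0,-4,0,0,0],[-31,0,-1,0,0,0],[-31,0,1.3,0,0,0],[-31,0,1.3,0,0,0],[-31,0,1.3,0,0,0]]'>/dev/null;  python3 - <<'E'
from h import *
tip()
px=(317/2.4+200,261/2.4+50)
print(least_squares(lambda a:proj("scene",c2w((0,.09-.23*np.cos(a[0]),.114+.23*np.sin(a[0])),CAR))[0]-px,[1.]).x)
E
```

```text
t 12.13 tcp car mm [   0.  -114.4  285.5] w [0.5437 0.0153 0.2855] yaw err -0.0003 tilt [-0.002  0.   ] f [-0.8 -0.   1. ] gw 0.002 gf 0.0
[0.96097668]
```

```bash
python3 -m pendant '[[3,0,0,0,0,0],[6,0,0,0,0,0],[8,0,0,0,0,0],[9.5,0,0,0,0,0],[11,0,0,0,0,0],[12.5,0,0,0,0,0],[14,0,0,0,0,0],[15.5,0,0,0,0,0],[17,0,0,0,0,0],[18.5,0,0,0,0,0],[20,0,0,0,0,0],[21.5,0,0,0,0,0],[23,0,0,0,0,0],[24.5,0,0,0,0,0],[25.5,0,0,0,0,0],[26.5,0,0,0,0,0],[26.5,0,0,0,0,0],[26.5,0,0,0,0,0]]'>/dev/null;  python3 - <<'E'
from h import *
tip()
f=env.grab_frame("scene");cv2.imwrite("pics/s4.png",cv2.resize(f["color"][50:290,200:450,::-1],None,fx=2.4,fy=2.4))
E
```

```text
t 13.63 tcp car mm [  1.  150.8 287.4] w [0.4889 0.2747 0.2874] yaw err 0.0008 tilt [0.001 0.001] f [-0.8  0.1  0.3] gw 0.004 gf 0.0
```

View pics/s4.png

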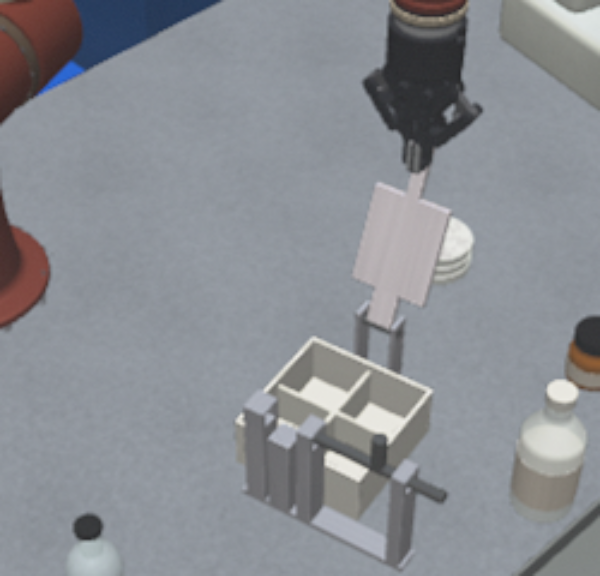

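The bar is open to about 2.0 rad. The flask whose stopper was at scene pixel (220,260) is now at (237,270), so it was knocked aside. Moving over to the flasks and measuring them again.

```bash
python3 -m pendant '[[-2,0,-3,0,0,0],[-6,0,-3,0,0,0],[-10,0,-3,0,0,0],[-14,0,-3,0,0,0],[-18,0,-3,0,0,0],[-22,0,-3,0,0,0],[-25,0,-3,0,0,0],[-25,0,-3,0,0,0],[-25,0,-3,0,0,0]]' 0.3 >/dev/null;  python3 - <<'E'
from h import *
tip()
for n in("scene","top"):
    f=env.grab_frame(n);cv2.imwrite(f"pics/{n}5.png",f["color"][...,::-1])
    hsv=cv2.cvtColor(f["color"],cv2.COLOR_RGB2HSV)
    for d in env.look_for(n,"flask1")[:7]:
        u,v,w,h=np.array(d["rect"])*[640,480,640,480]
        sub=f["color"][int(v-h/2)-4:int(v+h/2)+5,int(u-w/2)-4:int(u+w/2)+5].max(2)
        k,l,st,ce=cv2.connectedComponentsWithStats((sub<62).astype(np.uint8))
        if k<2: print(n,u,v,"no dark");continue
        i=1+np.argmax(st[1:,4]);p=ce[i]+[int(u-w/2)-4,int(v-h/2)-4]
        col=f["color"][int(v+(h*.2 if n=="scene" else 0)),int(u)]
        print(n,round(d["score"],2),np.round([u,v]),"stopper",np.round(p,1),st[i,4],"xy",np.round(ray(n,p,.096 if n=="top" else .093)[:2],3),col)
E
```

```text
t 14.43 tcp car mm [   0.4 -101.5  316.3] w [0.5413 0.0279 0.3163] yaw err -0.004 tilt [-0.  0.] f [ 0.8  0.8 -0.5] gw 0.648 gf 0.0
scene 0.97 [160. 274.] stopper [155.  260.5] 86 xy [ 0.323 -0.304] [186  54  54]
scene 0.95 [174. 387.] stopper [170.8 374.6] 129 xy [ 0.601 -0.454] [ 56 149  78]
scene 0.89 [238. 282.] stopper [236.1 269.5] 63 xy [ 0.481 -0.183] [181 193 196]
scene 0.67 [219. 357.] stopper [215.2 344.3] 86 xy [ 0.608 -0.345] [185 196 200]
scene 0.6 [171. 307.] stopper [166.9 295.2] 90 xy [ 0.428 -0.343] [185 195 199]
scene 0.39 [367. 142.] stopper [380.2 100.9] 63 xy [0.277 0.559] [186 180 182]
top 0.82 [387. 257.] stopper [391.8 257. ] 65 xy [ 0.483 -0.181] [57 59 62]
top 0.76 [433. 315.] stopper [437.7 316.5] 80 xy [ 0.325 -0.302] [56 44 45]
top 0.75 [447. 281.] stopper [451.6 276.9] 71 xy [ 0.43  -0.342] [109 118 119]
top 0.72 [443. 215.] stopper [450.  210.9] 67 xy [ 0.609 -0.342] [122 131 131]
top 0.55 [485. 218.] stopper [490.1 213.7] 83 xy [ 0.602 -0.451] [40 73 51]
```

Clear flasks: A (0.482,-0.182), B (0.430,-0.342), C (0.608,-0.343). By body colour, the red one at scene pixel (160,274) and the green one at (174,387) are excluded. Going above A and confirming it from close by.

```bash
python3 -m pendant '[[-4,-2,0,0,0,0],[-7.7,-4,3,0,0,0],[-11.5,-6,6,0,0,0],[-15,-8,9,0,0,0],[-19.3,-10.2,11.6,0,0,0],[-19.3,-10.2,11.6,0,0,0],[-19.3,-10.2,11.6,0,0,0],[-19.3,-10.2,11.6,0,0,0]]' 0.3 >/dev/null;  python3 - <<'E'
from h import *
tip();see("w3");print(proj("wrist",[(.482,-.182,.098)]),totool((.482,-.182,.066)))
E
```

```text
t 15.3 tcp car mm [-102.5 -292.3  198.3] w [ 0.4809 -0.1802  0.1983] yaw err -0.0017 tilt [-0.003  0.002] f [1.1 0.5 1. ] gw 0.648 gf 0.0
[[318.84065132 247.62082262]] [-0.24 -0.05 13.39]
```

View pics/w3.png

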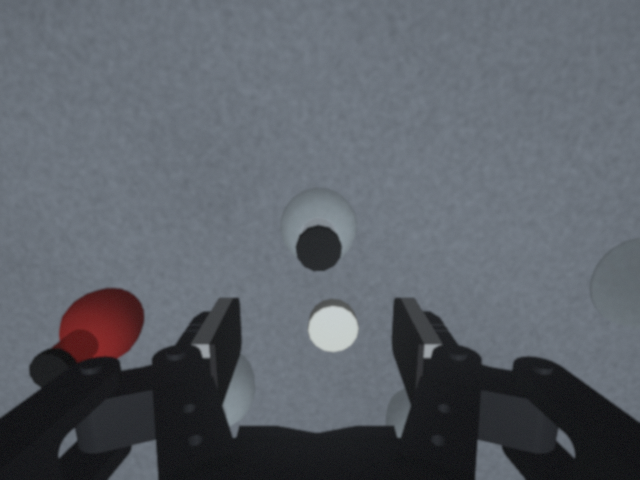

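Clear flask A is confirmed: the stopper at (319,248) matches the prediction within 1 px. Gripping it.

```bash
python3 -m pendant '[[-0.2,0,4,0,0,0],[-0.2,0,8,0,0,0],[-0.2,0,11,0,0,0],[-0.2,0,12.7,0,0,0],[-0.2,0,13.2,0,0,0],[-0.2,0,13.2,0,0,0],[-0.2,0,13.2,0,0,0]]' >/dev/null; python3 -m pendant '[[0,0,0,0,0,0],[0,0,0,0,0,0],[0,0,0,0,0,0],[0,0,0,0,0,0],[0,0,0,0,0,0],[0,0,0,0,0,0],[0,0,0,0,0,0]]' -1 >/dev/null; python3 -c "from h import *;tip()"; python3 -m pendant '[[0,0,-2,0,0,0],[0,0,-5,0,0,0],[0,0,-9,0,0,0],[0,0,-13,0,0,0],[0,0,-17,0,0,0],[0,0,-19,0,0,0],[0,0,-19,0,0,0],[0,0,-19,0,0,0]]' >/dev/null
python3 - <<'E'
from h import *
tip()
for i,p in enumerate([(-.038,-.038),(.038,-.038),(-.038,.038),(.038,.038)]): print(i,totool(c2w((*p,.25),CAR)[0]))
E
```

```text
t 16.52 tcp car mm [-100.  -295.8   70.8] w [ 0.4841 -0.1832  0.0708] yaw err -0.0003 tilt [ 0.004 -0.002] f [-0.5  0.4  7.6] gw 0.312 gf 58.5
t 17.18 tcp car mm [-100.9 -295.1  259.9] w [ 0.4831 -0.1826  0.2599] yaw err -0.0002 tilt [ 0.003 -0.002] f [ 0.7 -0.4 -1.9] gw 0.313 gf 59.2
0 [25.71  6.28  0.95]
1 [25.71 13.88  0.97]
2 [33.31  6.28  0.93]
3 [33.31 13.88  0.95]
```

```bash
python3 -m pendant '[[3,1,0,0,0,0],[6.5,1.5,0,0,0,0],[10,2,0,0,0,0],[13.5,3,0,0,0,0],[17,4,0,0,0,0],[20.5,5,0,0,0,0],[24,6,0,0,0,0],[27.5,6.3,0,0,0,0],[30.5,6.4,0,0,0,0],[32.5,6.4,0,0,0,0],[33.3,6.4,0,0,0,0],[33.3,6.4,0,0,0,0],[33.3,6.4,0,0,0,0],[33.3,6.4,0,0,0,0]]' >/dev/null; python3 -c "
from h import *
tip();see('w4')"
```

```text
t 18.35 tcp car mm [-37.6  37.3 257.3] w [0.4749 0.1557 0.2573] yaw err -0.0013 tilt [-0.002 -0.001] f [ 0.5 -0.3 -1.6] gw 0.313 gf 59.2
```

View pics/w4.png

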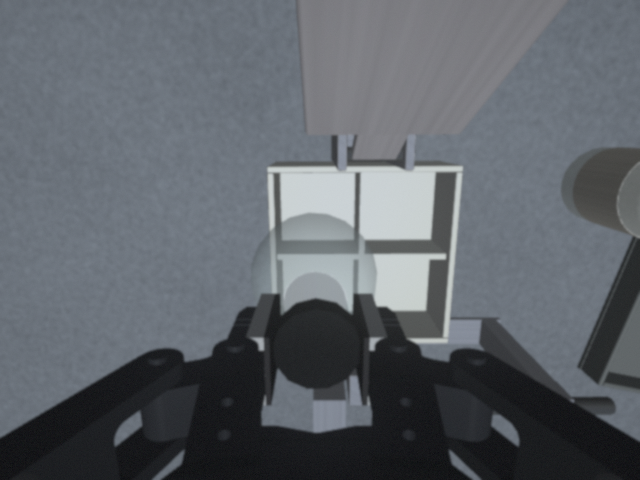

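Flask A is centred in the grip and the bar is clear. Lowering into cell2.

```bash
python3 -m pendant '[[0.1,0,3,0,0,0],[0.1,0,6,0,0,0],[0.1,0,8,0,0,0],[0.1,0,10,0,0,0],[0.1,0,12,0,0,0],[0.1,0,14,0,0,0],[0.1,0,15.5,0,0,0],[0.1,0,16.5,0,0,0],[0.1,0,17.2,0,0,0],[0.1,0,17.5,0,0,0],[0.1,0,17.5,0,0,0],[0.1,0,17.5,0,0,0]]' >/dev/null; python3 -c "from h import *;tip()"; python3 -m pendant '[[0,0,0.1,0,0,0],[0,0,0.2,0,0,0],[0,0,0.3,0,0,0],[0,0,0.4,0,0,0],[0,0,0.4,0,0,0],[0,0,0.4,0,0,0]]' >/dev/null; python3 -c "from h import *;tip()"
```

```text
t 19.4 tcp car mm [-36.6  39.2  84.2] w [0.4755 0.1577 0.0842] yaw err -0.0003 tilt [0.001 0.   ] f [ 0.   0.5 -1. ] gw 0.314 gf 59.2
t 19.9 tcp car mm [-37.4  39.4  79.2] w [0.4747 0.1578 0.0792] yaw err 0.0001 tilt [-0. -0.] f [-0.7  0.7 -1.7] gw 0.318 gf 59.2
```

```bash
python3 -m pendant '[[0,0,0.1,0,0,0],[0,0,0.2,0,0,0],[0,0,0.25,0,0,0],[0,0,0.25,0,0,0]]' >/dev/null; python3 -c "from h import *;tip()"
```

```text
t 20.23 tcp car mm [-37.3  39.4  77. ] w [0.4749 0.1578 0.077 ] yaw err -0.0 tilt [-0. -0.] f [-0.4 -0.5  0.9] gw 0.315 gf 59.5
```

Touched the floor: the weight is off the tool. Releasing, rising, and going to flask C.

```bash
python3 -m pendant '[[0,0,0,0,0,0],[0,0,0,0,0,0],[0,0,0,0,0,0],[0,0,0,0,0,0],[0,0,-1,0,0,0],[0,0,-3,0,0,0],[0,0,-6,0,0,0],[0,0,-10,0,0,0],[0,0,-14,0,0,0],[0,0,-17,0,0,0],[0,0,-17,0,0,0]]' 0.2 >/dev/null
python3 - <<'E'
from h import *
tip();see("w5");print(proj("wrist",[(*c2w((-.0373,.0394,.104),CAR)[0,:2],.104)]))
f=env.grab_frame("scene");cv2.imwrite("pics/s6.png",f["color"][...,::-1])
print(totool((.608,-.343,.20)),totool((.43,-.342,.20)))
E
```

```text
t 21.15 tcp car mm [-33.6  39.3 256.7] w [0.4785 0.1584 0.2567] yaw err 0.0001 tilt [0.015 0.003] f [-0.3 -0.3  1. ] gw 0.596 gf 0.0
[[308.87588811 225.68331728]]
[-51.75   2.36   4.98] [-47.91 -15.02   4.89]
```

View pics/s6.png

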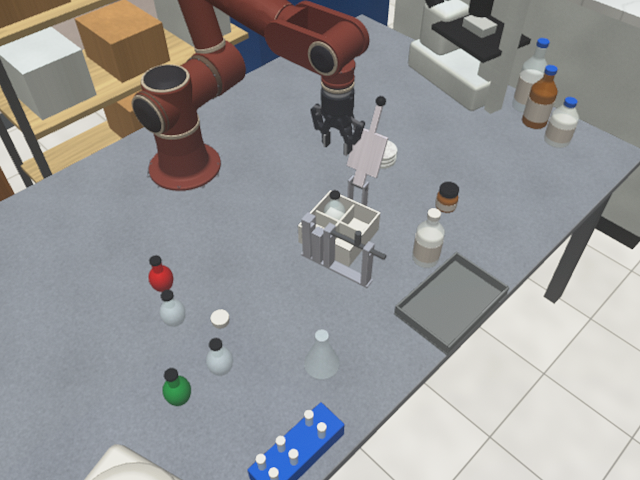

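Flask A stands in cell2 at pixel (336,207). The other clear flasks at (172,310) and (219,357) have not moved. Going to C.

```bash
python3 -m pendant '[[-4,0,0,0,0,0],[-8,0,0,0,0,0],[-12,0.5,0,0,0,0],[-16,0.5,0,0,0,0],[-20,1,0,0,0,0],[-24,1,0,0,0,0],[-28,1.2,0,0,0,0],[-32,1.4,0,0,0,0],[-36,1.6,0,0,0,0],[-40,1.8,1,0,0,0],[-44,2,2,0,0,0],[-48,2.3,4,0,0,0],[-51.7,2.3,5,0,0,0],[-51.7,2.3,5,0,0,0],[-51.7,2.3,5,0,0,0],[-51.7,2.3,5,0,0,0]]' 0.3 >/dev/null
python3 - <<'E'
from h import *
tip();see("w6");p=proj("wrist",[(.608,-.343,.098)])[0];print(p,totool((.608,-.343,.066)))
g=cv2.imread("pics/w6.png");x,y=map(int,p);sub=g[y-60:y+60,x-60:x+60].max(2)
k,l,st,ce=cv2.connectedComponentsWithStats((sub<50).astype(np.uint8));i=1+np.argmax(st[1:,4]);q=ce[i]+[x-60,y-60];print(q,st[i],ray("wrist",q,.098),g[y-25,x-5:x+6:5])
E
```

```text
t 22.58 tcp car mm [ -15.  -476.8  194.7] w [ 0.6053 -0.3422  0.1947] yaw err -0.0003 tilt [-0.003  0.002] f [-0.4  0.8  0.5] gw 0.647 gf 0.0
[321.68491425 248.32142352] [-0.19  0.2  13.01]
[322.43860846 249.81446112] [  40   40   43   44 1466] [ 0.6086488  -0.34382044  0.098     ] [[146 140 132]
 [145 138 132]
 [146 140 132]]
```

The close view agrees on C: clear body, (0.6085,-0.344). Gripping it.

```bash
python3 -m pendant '[[-0.2,0.2,4,0,0,0],[-0.2,0.2,8,0,0,0],[-0.2,0.2,11,0,0,0],[-0.2,0.2,12.5,0,0,0],[-0.2,0.2,12.8,0,0,0],[-0.2,0.2,12.8,0,0,0],[-0.2,0.2,12.8,0,0,0]]' >/dev/null; python3 -m pendant '[[0,0,0,0,0,0],[0,0,0,0,0,0],[0,0,0,0,0,0],[0,0,0,0,0,0],[0,0,0,0,0,0],[0,0,0,0,0,0],[0,0,0,0,0,0]]' -1 >/dev/null; python3 -c "from h import *;tip()"; python3 -m pendant '[[0,0,-2,0,0,0],[0,0,-5,0,0,0],[0,0,-9,0,0,0],[0,0,-13,0,0,0],[0,0,-17,0,0,0],[0,0,-19,0,0,0],[0,0,-19,0,0,0],[0,0,-19,0,0,0]]' >/dev/null
python3 - <<'E'
from h import *
tip()
print(totool(c2w((.039,.038,.26),CAR)[0]))
E
```

```text
t 23.8 tcp car mm [ -11.1 -481.    72. ] w [ 0.61   -0.3454  0.072 ] yaw err -0.0001 tilt [ 0.004 -0.002] f [-0.9  0.6  7.2] gw 0.313 gf 58.5
t 24.47 tcp car mm [ -11.9 -480.1  260.6] w [ 0.609  -0.3448  0.2606] yaw err -0.0001 tilt [ 0.003 -0.002] f [ 0.3  0.7 -2.6] gw 0.314 gf 59.3
[ 5.181e+01  5.090e+00 -5.000e-02]
```

```bash
python3 -m pendant '[[3,0.5,0,0,0,0],[7,1,0,0,0,0],[11,1.5,0,0,0,0],[15,2,0,0,0,0],[19,2.5,0,0,0,0],[23,3,0,0,0,0],[27,3.5,0,0,0,0],[31,4,0,0,0,0],[35,4.5,0,0,0,0],[39,5,0,0,0,0],[43,5.1,0,0,0,0],[46.5,5.1,0,0,0,0],[49.5,5.1,0,0,0,0],[51.2,5.1,0,0,0,0],[51.8,5.1,0,0,0,0],[51.8,5.1,0,0,0,0],[51.8,5.1,0,0,0,0],[51.8,5.1,0,0,0,0]]' >/dev/null; python3 -c "from h import *;tip()"
```

```text
t 25.97 tcp car mm [ 38.4  37.2 257.6] w [0.5493 0.1715 0.2576] yaw err -0.0014 tilt [-0.002 -0.001] f [ 0.7 -0.1 -2.1] gw 0.313 gf 59.3
```

```bash
python3 -m pendant '[[0.1,0,3,0,0,0],[0.1,0,6,0,0,0],[0.1,0,8,0,0,0],[0.1,0,10,0,0,0],[0.1,0,12,0,0,0],[0.1,0,14,0,0,0],[0.1,0,15.5,0,0,0],[0.1,0,16.5,0,0,0],[0.1,0,17.2,0,0,0],[0.1,0,17.5,0,0,0],[0.1,0,17.7,0,0,0],[0.1,0,17.7,0,0,0],[0.1,0,17.7,0,0,0],[0.1,0,17.7,0,0,0]]' >/dev/null; python3 -c "from h import *;tip()"; python3 -m pendant '[[0,0,0.1,0,0,0],[0,0,0.15,0,0,0],[0,0,0.2,0,0,0],[0,0,0.2,0,0,0],[0,0,0.2,0,0,0]]' >/dev/null; python3 -c "from h import *;tip()"
```

```text
t 27.13 tcp car mm [39.4 39.4 82.9] w [0.5499 0.1739 0.0829] yaw err 0.0001 tilt [0.002 0.   ] f [-0.   0.1 -1.9] gw 0.311 gf 59.3
t 27.55 tcp car mm [38.6 39.4 79.8] w [0.5491 0.1738 0.0798] yaw err 0.0001 tilt [-0. -0.] f [-0.4 -0.2 -2. ] gw 0.309 gf 59.3
```

```bash
python3 -m pendant '[[0,0,0.1,0,0,0],[0,0,0.15,0,0,0],[0,0,0.2,0,0,0],[0,0,0.2,0,0,0],[0,0,0.2,0,0,0]]' >/dev/null; python3 -c "from h import *;tip()"
```

```text
t 27.97 tcp car mm [38.8 39.4 78.1] w [0.5492 0.1738 0.0781] yaw err 0.0 tilt [0. 0.] f [-0.4  0.3  1.1] gw 0.313 gf 59.6
```

Touched. Releasing, rising, and going to flask B.

```bash
python3 -m pendant '[[0,0,0,0,0,0],[0,0,0,0,0,0],[0,0,0,0,0,0],[0,0,0,0,0,0],[0,0,-1,0,0,0],[0,0,-3,0,0,0],[0,0,-6,0,0,0],[0,0,-10,0,0,0],[0,0,-14,0,0,0],[0,0,-17,0,0,0],[0,0,-17,0,0,0]]' 0.2 >/dev/null
python3 - <<'E'
from h import *
tip()
f=env.grab_frame("top");c=f["color"].max(2);x,y=452,277
sub=c[y-30:y+30,x-30:x+30];k,l,st,ce=cv2.connectedComponentsWithStats((sub<62).astype(np.uint8));i=1+np.argmax(st[1:,4])
print(ce[i]+[x-30,y-30],st[i,4],ray("top",ce[i]+[x-30,y-30],.096))
print(totool((.43,-.342,.20)))
E
```

```text
t 28.88 tcp car mm [ 42.6  39.3 258.3] w [0.5529 0.1745 0.2583] yaw err 0.0001 tilt [0.015 0.003] f [1.  0.4 1.1] gw 0.601 gf 0.0
[451.64788732 276.87323944] 71 [ 0.43009597 -0.34151715  0.096     ]
[-47.9  -22.82   5.22]
```

```bash
python3 -m pendant '[[-3.5,-1.6,0,0,0,0],[-7,-3.2,0,0,0,0],[-10.5,-5,0,0,0,0],[-14,-6.6,0,0,0,0],[-17.5,-8.3,0,0,0,0],[-21,-10,0,0,0,0],[-24.5,-11.7,0,0,0,0],[-28,-13.3,0,0,0,0],[-31.5,-15,0,0,0,0],[-35,-16.6,0,0,0,0],[-38.5,-18.3,0,0,0,0],[-42,-20,1,0,0,0],[-45,-21.5,3,0,0,0],[-47.9,-22.8,5.2,0,0,0],[-47.9,-22.8,5.2,0,0,0],[-47.9,-22.8,5.2,0,0,0],[-47.9,-22.8,5.2,0,0,0],[-47.9,-22.8,5.2,0,0,0]]' 0.3 >/dev/null
python3 - <<'E'
from h import *
tip();see("w7");p=proj("wrist",[(.43,-.342,.098)])[0];print(p,totool((.43,-.342,.066)))
g=cv2.imread("pics/w7.png");x,y=map(int,p);sub=g[y-60:y+60,x-60:x+60].max(2)
k,l,st,ce=cv2.connectedComponentsWithStats((sub<50).astype(np.uint8));i=1+np.argmax(st[1:,4]);q=ce[i]+[x-60,y-60];print(q,st[i],ray("wrist",q,.098),g[y-25,x-5:x+6:5])
E
```

```text
t 30.43 tcp car mm [-188.6 -439.1  196.5] w [ 0.4276 -0.3419  0.1965] yaw err 0.0012 tilt [ 0.001 -0.001] f [ 0.6 -0.3  0.4] gw 0.649 gf 0.0
[320.96131551 245.79189294] [-0.05  0.2  13.09]
[318.42138365 246.48567435] [  38   40   42   44 1431] [ 0.42857993 -0.34275815  0.098     ] [[149 143 135]
 [149 142 135]
 [150 142 135]]
```

B is confirmed clear at (0.429,-0.342). Gripping it.

```bash
python3 -m pendant '[[-0.1,0.1,4,0,0,0],[-0.1,0.1,8,0,0,0],[-0.1,0.1,11,0,0,0],[-0.1,0.1,12.6,0,0,0],[-0.1,0.1,13,0,0,0],[-0.1,0.1,13,0,0,0],[-0.1,0.1,13,0,0,0]]' >/dev/null; python3 -m pendant '[[0,0,0,0,0,0],[0,0,0,0,0,0],[0,0,0,0,0,0],[0,0,0,0,0,0],[0,0,0,0,0,0],[0,0,0,0,0,0],[0,0,0,0,0,0]]' -1 >/dev/null; python3 -c "from h import *;tip()"; python3 -m pendant '[[0,0,-2,0,0,0],[0,0,-5,0,0,0],[0,0,-9,0,0,0],[0,0,-13,0,0,0],[0,0,-17,0,0,0],[0,0,-19,0,0,0],[0,0,-19,0,0,0],[0,0,-19,0,0,0]]' >/dev/null
python3 - <<'E'
from h import *
tip()
print(totool(c2w((-.0375,-.038,.26),CAR)[0]))
E
```

```text
t 31.65 tcp car mm [-187.3 -442.    68.3] w [ 0.4295 -0.3444  0.0683] yaw err -0.0 tilt [ 0.003 -0.003] f [0.9 1.2 7.2] gw 0.315 gf 58.5
t 32.32 tcp car mm [-188.1 -441.1  257.3] w [ 0.4285 -0.3437  0.2573] yaw err -0.0001 tilt [ 0.002 -0.002] f [ 0.2 -0.4 -2.5] gw 0.313 gf 59.2
[40.31 15.05 -0.35]
```

```bash
python3 -m pendant '[[3,1,0,0,0,0],[6.5,2.3,0,0,0,0],[10,3.6,0,0,0,0],[13.5,5,0,0,0,0],[17,6.3,0,0,0,0],[20.5,7.6,0,0,0,0],[24,9,0,0,0,0],[27.5,10.3,0,0,0,0],[31,11.6,0,0,0,0],[34.5,13,0,0,0,0],[37.5,14.1,0,0,0,0],[39.5,14.8,0,0,0,0],[40.3,15.1,0,0,0,0],[40.3,15.1,0,0,0,0],[40.3,15.1,0,0,0,0],[40.3,15.1,0,0,0,0],[40.3,15.1,0,0,0,0]]' >/dev/null; python3 -c "from h import *;tip()"
```

```text
t 33.73 tcp car mm [-37.8 -38.8 255.3] w [0.4909 0.0812 0.2553] yaw err -0.0019 tilt [-0.001 -0.   ] f [-0.7 -0.5 -2. ] gw 0.313 gf 59.2
```

```bash
python3 -m pendant '[[0.1,0,3,0,0,0],[0.1,0,6,0,0,0],[0.1,0,8,0,0,0],[0.1,0,10,0,0,0],[0.1,0,12,0,0,0],[0.1,0,14,0,0,0],[0.1,0,15.5,0,0,0],[0.1,0,16.5,0,0,0],[0.1,0,17.2,0,0,0],[0.1,0,17.6,0,0,0],[0.1,0,17.8,0,0,0],[0.1,0,17.8,0,0,0],[0.1,0,17.8,0,0,0],[0.1,0,17.8,0,0,0],[0.1,0,17.8,0,0,0],[0.1,0,17.8,0,0,0]]' >/dev/null; python3 -c "from h import *;tip()"; python3 -m pendant '[[0,0,0.1,0,0,0],[0,0,0.15,0,0,0],[0,0,0.2,0,0,0],[0,0,0.2,0,0,0],[0,0,0.2,0,0,0]]' >/dev/null; python3 -c "from h import *;tip()"
```

```text
t 35.07 tcp car mm [-36.9 -36.6  78.4] w [0.4912 0.0835 0.0784] yaw err 0.0001 tilt [0.001 0.   ] f [-0.2 -1.2 -1.2] gw 0.315 gf 59.2
t 35.48 tcp car mm [-37.4 -36.6  75.7] w [0.4907 0.0835 0.0757] yaw err 0.0 tilt [-0.  0.] f [ 0.2 -0.  -0.7] gw 0.316 gf 59.2
```

```bash
python3 -m pendant '[[0,0,0.1,0,0,0],[0,0,0.15,0,0,0],[0,0,0.15,0,0,0],[0,0,0.15,0,0,0]]' >/dev/null; python3 -c "from h import *;tip()"
```

```text
t 35.82 tcp car mm [-37.3 -36.6  74.4] w [0.4909 0.0835 0.0744] yaw err -0.0 tilt [0. 0.] f [-0.  -0.1  0. ] gw 0.31 gf 59.4
```

```bash
python3 -m pendant '[[0,0,0,0,0,0],[0,0,0,0,0,0],[0,0,0,0,0,0],[0,0,0,0,0,0],[0,0,-1,0,0,0],[0,0,-3,0,0,0],[0,0,-6,0,0,0],[0,0,-10,0,0,0],[0,0,-14,0,0,0],[0,0,-18,0,0,0],[-3,0,-20,0,0,0],[-6,0,-22,0,0,0],[-8,0,-24,0,0,0],[-8,0,-24,0,0,0],[-8,0,-24,0,0,0]]' 0.2 >/dev/null
python3 - <<'E'
from h import *
tip()
s=env.grab_frame("scene")["color"];cv2.imwrite("pics/s7.png",cv2.resize(s[60:300,250:450,::-1],None,fx=2.5,fy=2.5))
E
```

```text
t 37.07 tcp car mm [ -36.9 -117.3  316.3] w [0.5082 0.0047 0.3163] yaw err -0.0019 tilt [0.003 0.   ] f [-1.3  0.7 -0.3] gw 0.598 gf 0.0
```

View pics/s7.png

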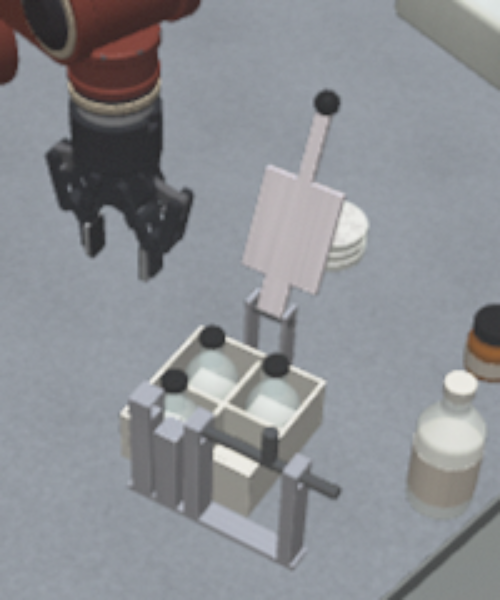

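All three flasks stand in the carrier, with stoppers at crop pixels (212,337), (277,365) and (175,380). The ball is at (327,102). Going over the bar to its far side with the fingers closed.

```bash
python3 -m pendant '[[0,2,-3,0,0,0],[0,3.9,-6.2,0,0,0],[4,3.9,-6.2,0,0,0],[8,3.9,-6.2,0,0,0],[12,3.9,-6.2,0,0,0],[16,3.9,-6.2,0,0,0],[20,3.9,-6.2,0,0,0],[24,3.9,-6.2,0,0,0],[28,3.9,-6.2,0,0,0],[32,3.9,-6.2,0,0,0],[35.7,3.9,-6.2,0,0,0],[35.7,3.9,-6.2,0,0,0],[35.7,3.9,-3,0,0,0],[35.7,3.9,0,0,0,0],[35.7,3.9,1.2,0,0,0],[35.7,3.9,1.2,0,0,0],[35.7,3.9,1.2,0,0,0],[35.7,3.9,1.2,0,0,0]]' -1 >/dev/null
python3 - <<'E'
from h import *
tip()
px=(380.8,100.8)
r=least_squares(lambda a:proj("scene",c2w((0,.09-.23*np.cos(a[0]),.114+.23*np.sin(a[0])),CAR))[0]-px,[2.]);print(r.x,r.fun)
E
```

```text
t 38.62 tcp car mm [  2.1 240.6 304. ] w [0.471  0.3628 0.304 ] yaw err 0.0 tilt [0.002 0.001] f [-1.4  0.4  1.1] gw 0.003 gf 0.0
[1.99209817] [0.0527353  0.19094461]
```

```bash
python3 -m pendant '[[-2,0,0,0,0,0],[-3.5,0,0,0,0,0],[-5,0,0,0,0,0],[-6.5,0,0,0,0,0],[-8,0,0,0,0,0],[-9.5,0,0,0,0,0],[-11,0,0,0,0,0],[-12.5,0,0,0,0,0],[-14,0,0,0,0,0],[-15.5,0,0,0,0,0],[-17,0,0,0,0,0],[-18.5,0,0,0,0,0],[-20,0,0,0,0,0],[-21.2,0,0,0,0,0],[-22.2,0,0,0,0,0],[-22.2,0,0,0,0,0],[-22.2,0,0,0,0,0]]' >/dev/null
python3 - <<'E'
from h import *
tip()
s=env.grab_frame("scene")["color"];cv2.imwrite("pics/s8.png",cv2.resize(s[60:300,250:450,::-1],None,fx=2.5,fy=2.5))
E
```

```text
t 40.03 tcp car mm [  1.9  17.8 302.9] w [0.5177 0.1449 0.3029] yaw err -0.0013 tilt [0.001 0.   ] f [0.3 1.  0.8] gw -0.001 gf 0.0
```

View pics/s8.png

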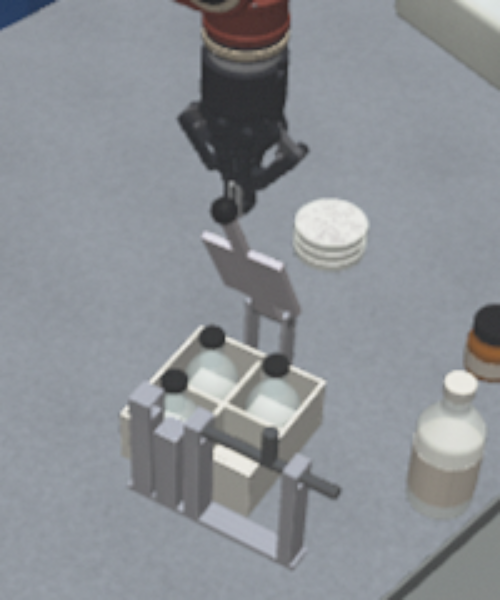

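The bar is past upright at about 1.15 rad, with the ball at crop pixel (224,211). Next I'll press it down along the arc with the tip near the plate's end.

```bash
python3 -m pendant '[[3,0,0,0,0,0],[4.7,0,1,0,0,0],[4.7,0,4,0,0,0],[4.7,0,5,0,0,0],[3.7,0,5,0,0,0],[2.7,0,5,0,0,0],[1,0,6,0,0,0],[-0.6,0,6.9,0,0,0],[-1.8,0,7.8,0,0,0],[-2.9,0,8.8,0,0,0],[-3.8,0,10,0,0,0],[-4.6,0,11.3,0,0,0],[-5.3,0,12.6,0,0,0],[-5.9,0,14,0,0,0],[-6.2,0,15.1,0,0,0],[-6.5,0,16.2,0,0,0],[-6.7,0,17,0,0,0],[-6.7,0,17.7,0,0,0],[-6.7,0,17.7,0,0,0],[-6.7,0,17.7,0,0,0]]' >/dev/null; python3 -c "from h import *;tip()"; python3 -m pendant '[[0,0,0.2,0,0,0],[0,0,0.4,0,0,0],[0,0,0.6,0,0,0],[0,0,0.6,0,0,0],[0,0,0.6,0,0,0]]' >/dev/null; python3 -c "from h import *;tip()"
```

```text
t 41.75 tcp car mm [  1.5 -48.3 124.9] w [0.5312 0.0802 0.1249] yaw err 0.0004 tilt [-0.001  0.   ] f [-0.3 -0.7 -0.2] gw -0.002 gf 0.0
t 42.17 tcp car mm [  1.7 -48.5 119.4] w [0.5315 0.08   0.1194] yaw err 0.0001 tilt [-0.  0.] f [-0.9  0.1 -0.1] gw -0.005 gf 0.0
```

```bash
python3 -m pendant '[[0,0,0.2,0,0,0],[0,0,0.3,0,0,0],[0,0,0.4,0,0,0],[0,0,0.4,0,0,0],[0,0,0.4,0,0,0]]' >/dev/null
python3 - <<'E'
from h import *
tip()
s=env.grab_frame("scene")["color"];cv2.imwrite("pics/s9.png",cv2.resize(s[130:290,250:450,::-1],None,fx=3.5,fy=3.5))
print(proj("scene",c2w((0,-.14,.114),CAR)), (proj("scene",c2w((0,-.14,.114),CAR))-[250,130])*3.5)
E
```

```text
t 42.58 tcp car mm [  2.1 -48.6 118.4] w [0.5319 0.08   0.1184] yaw err 0.0002 tilt [ 0. -0.] f [-7.9 -0.6 14.3] gw 0.0 gf 7.1
[[308.72993966 240.2149116 ]] [[205.55478882 385.75219061]]
```

View pics/s9.png

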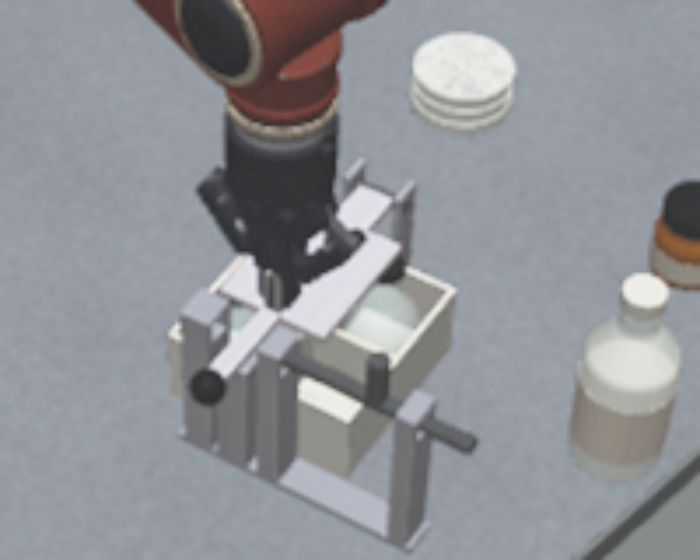

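The bar is fully down: 14 N of resistance, and the ball at (208,387) against a closed prediction of (206,386). Now the bolt.

```bash
python3 -m pendant '[[0,0,-2,0,0,0],[0,0,-6,0,0,0],[0,0,-10,0,0,0],[0,0,-12,0,0,0],[-2,4,-12,0,0,0],[-4,8,-12,0,0,0],[-5,10.8,-12,0,0,0],[-5,10.8,-12,0,0,0],[-5,10.8,-12,0,0,0],[-5,10.8,-12,0,0,0]]' 0.3 >/dev/null
python3 - <<'E'
from h import *
tip();see("w8");p=proj("wrist",c2w((.1105,-.098,.17),CAR))[0];print(p)
g=cv2.imread("pics/w8.png");print(totool(c2w((.1105,-.100,.147),CAR)[0]))
cv2.imwrite("pics/w8c.png",g[100:480,100:600])
E
```

```text
t 43.47 tcp car mm [109.3 -98.5 234.6] w [0.6472 0.0538 0.2346] yaw err -0.0 tilt [-0.001  0.   ] f [-0.8 -1.   0.1] gw 0.648 gf 0.0
[319.67980587 260.55252487]
[-0.18  0.14  8.82]
```

View pics/w8c.png

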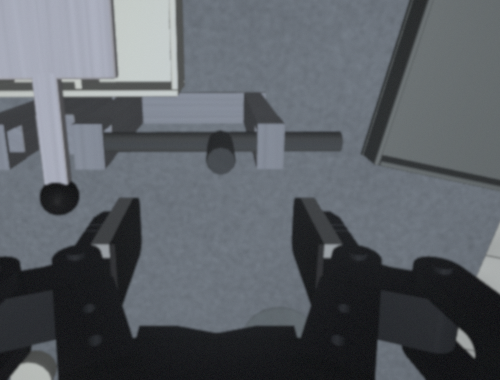

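The knob top at full-frame pixel (321,260) is where expected. Gripping it.

```bash
python3 -m pendant '[[-0.1,0.1,4,0,0,0],[-0.1,0.1,7,0,0,0],[-0.1,0.1,8.6,0,0,0],[-0.1,0.1,8.6,0,0,0],[-0.1,0.1,8.6,0,0,0]]' >/dev/null; python3 -m pendant '[[0,0,0,0,0,0],[0,0,0,0,0,0],[0,0,0,0,0,0],[0,0,0,0,0,0],[0,0,0,0,0,0],[0,0,0,0,0,0],[0,0,0,0,0,0],[0,0,0,0,0,0]]' -1 >/dev/null; python3 -c "from h import *;tip()"; python3 -m pendant '[[0,-1,0,0,0,0],[0,-2,0,0,0,0],[0,-3,0,0,0,0],[0,-4,0,0,0,0],[0,-4.8,0,0,0,0],[0,-5.4,0,0,0,0],[0,-5.8,0,0,0,0],[0,-6,0,0,0,0],[0,-6,0,0,0,0],[0,-6,0,0,0,0]]' >/dev/null; python3 -c "from h import *;tip()"
```

```text
t 44.6 tcp car mm [111.5 -99.8 152. ] w [0.6496 0.053  0.152 ] yaw err 0.0001 tilt [ 0.002 -0.   ] f [-2.9 -0.1  5.7] gw 0.158 gf 58.6
t 45.43 tcp car mm [  51.5 -100.   152. ] w [0.591  0.0401 0.152 ] yaw err -0.0001 tilt [ 0.004 -0.   ] f [-0.3 -0.3  6.6] gw 0.157 gf 59.4
```

Travel is 60 mm. One small nudge to feel the stop, then release.

```bash
python3 -m pendant '[[0,-0.2,0,0,0,0],[0,-0.4,0,0,0,0],[0,-0.4,0,0,0,0],[0,-0.4,0,0,0,0]]' >/dev/null; python3 -c "from h import *;tip()"; python3 -m pendant '[[0,0.35,0,0,0,0],[0,0.35,0,0,0,0],[0,0.35,0,0,0,0]]' >/dev/null;  python3 -m pendant '[[0,0,0,0,0,0],[0,0,0,0,0,0],[0,0,0,0,0,0],[0,0,-2,0,0,0],[0,0,-6,0,0,0],[0,0,-10,0,0,0],[-4,0,-13,0,0,0],[-8,0,-13,0,0,0],[-12,0,-13,0,0,0],[-15,0,-13,0,0,0],[-15,0,-13,0,0,0],[-15,0,-13,0,0,0]]' 0.3 >/dev/null
python3 - <<'E'
from h import *
tip()
s=env.grab_frame("scene")["color"];cv2.imwrite("pics/s10.png",cv2.resize(s[130:410,140:460,::-1],None,fx=2.4,fy=2.1))
E
```

```text
t 45.77 tcp car mm [  51.3 -100.1  152.1] w [0.5908 0.0401 0.1521] yaw err -0.0004 tilt [0.014 0.002] f [13.7  2.5 -1.5] gw 0.16 gf 58.8
t 47.02 tcp car mm [  49.4 -250.9  278.1] w [ 0.6207 -0.1078  0.2781] yaw err -0.003 tilt [-0.002  0.001] f [-0.5  0.   0.1] gw 0.653 gf 0.0
```

View pics/s10.png

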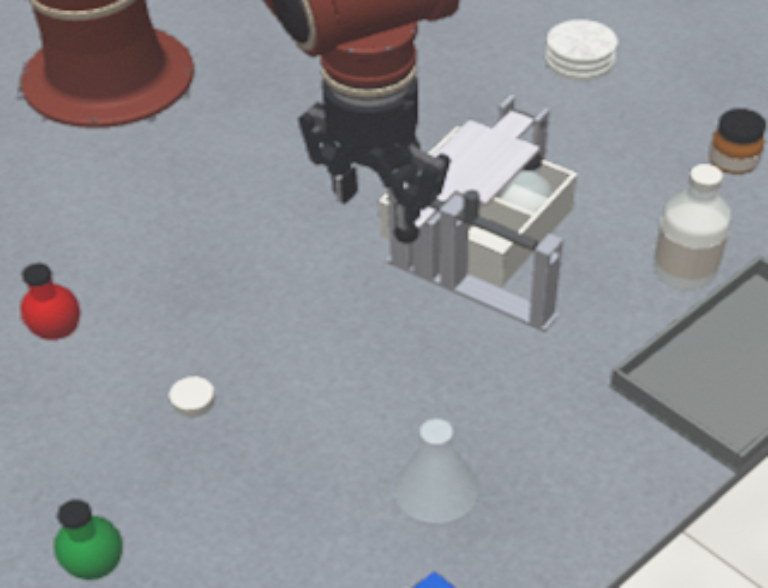

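The bolt was felt against its stop (13.7 N) after 60 mm of travel. The bar is down and the ball and knob are in their home positions. The red and green flasks and the bystanders are untouched, and the gripper is clear. Handing in.

```bash
python3 -c "
from workcell import env
print(env.sign_off())"
```

```text
the job is handed in; nothing more can be done
None
```

The job is handed in (the hand-in returned no verdict): all three clear flasks stand in the carrier, the bar is down on its catch, the bolt is fully home, and nothing else on the bench was moved.

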